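# Unlock the stockroom lockbox and hold the key turned

## Robot

A 6-joint arm with a two-finger parallel gripper is mounted at the origin on the work surface. World frame = base frame: x ahead of the robot, y to its left, z up, the work surface at z = 0. Lengths are in m, angles in degrees, forces in N, time in s.
With the tool pointing down it reaches from about 0.35 to 0.875 m from the base axis. Payload 4.2 kg.
Tool frame: the origin (TCP) lies midway between the tips of the shut fingers; the grasp point (between the pads) lies 19 mm behind it; z points along the fingers, y is the line along which they close (so a half turn about z gives the same grasp; the last joint's range is limited). The gripper opens to 87 mm and grips with 3 to 60 N. Pads are 19 mm wide; open, the fingers measure 117 mm over their backs; the gripper's body (75 mm by 190 mm) begins 51 mm behind the grasp point.
Start: joints at [-53.996, 22.042, 0.453, 0, -68.411, -14.817], TCP at [0.226, -0.583, 0.223] pointing down, gripper open.
Joint ranges: [-179.83, 179.83], [-69.29, 118.12], [-61.27, 80.66], [-181.25, 117.63], [-171.15, -9.14], [-177.46, 177.46]. Speed limits (degrees/s): [159.86, 159.86, 180, 180, 180, 180].

## Interface

Orientations are given as a 3x3 rotation matrix whose columns are the frame's x, y, z axes.
In Python, from station import r, cams gives the robot as it stands.
- The arm moves only by the tool play_rows, never from a script. Its argument "commands" is text: rows parted by semicolons, each of 6 numbers parted by spaces: the shift along the world's x, y, z normalised to -1 to 1, where 1 is 30 mm, then the turn, a rotation vector about the world's x, y, z normalised to -1 to 1, where 1 is 0.15 rad. A call has 1 to 20 rows; each row shifts and turns the commanded pose from where the row before left it; what a row does not reach is not made up. A row lasts 1/10 s, in which the tool goes at most 50 mm and 8.59 degrees, less where a joint would pass 70% of its speed; a pose out of reach is approached as far as the arm can. A call with a number of a shift or a turn outside -1 to 1 is refused whole. A call with a gripper value outside its range is refused whole. "grip" is the finger opening in mm, from 0 to 87, set as the call begins (left out, the last holds). The fingers move at their own pace and stop on an object; the grip force is fixed at half the most. Time passes only in rows, so rows that do not move let the fingers close. It gives the time, the measured TCP pose, the force, the opening and the grip force at its end, in the units of the state.
- r.sense(): the state, without advancing time (a new reading comes with each control period).
- cams.capture(name): name is "scene" or "top"; returns (picture, depth): 480x640x3 uint8, blue, green, red; 480x640 float32, m along the optical axis (not along the pixel's ray), 0 where there is no reading.
- cams.camera_info(name): a dict with "mtx" (3x3 intrinsics, pixels), "R" (3x3) and "t" (3): a world point X has camera coordinates R X + t. Camera axes: x right, y down, z forward; pixel columns grow to the right and rows downward; lengths in m; the calibration is good to about 2 mm. A picture is of the moment at which its call begins. camera_info takes no time and is no camera call.
- r.finish_job(): hands the job in; it is judged then, once.
The state is a dict: "time_s": time; "joints": joint angles; "joint_velocities": joint speeds; "effort": joint torques, N m; "tcp_pos": TCP position; "ee_rot": TCP orientation; "wrist_force": force on the tool from outside, world axes, zero at the start; "moment": the same for the moment, N m; "gripper_width": opening from 0.0 (shut) to 1.0 (fully open); "gripper_force": force on a finger pad.
Only numpy, scipy, OpenCV 4.12 (cv2) and the standard library are available. Lean on these libraries where they do the work, as an engineer would, in place of code of your own. Each camera call takes 0.05 s, during which the arm holds its last target. There are 200 camera calls.

## Task

The small carton standing on the lockbox covers its lock: stand it upright in the white tray. Then take the square-headed key from the wooden block, push it fully home into the keyhole past the sticky pins, and turn it a quarter turn clockwise until it stops. The lock springs back, so finish while still holding the key in, turned, so that a colleague can lift the lid; leave the round-headed key and everything else alone.

Things in the scene. Friction and masses are not known exactly. Their poses are not given: they have to be found in the camera images.
- lockbox: grey steel cash box, 160 (its x) x 200 (its y) x 90 mm high, fixed; origin at the centre of its underside, z up. Its flat lid carries the lock 20 mm towards its -x side from the middle; a small flat bail handle lies on its +x side. Its yaw varies
- keyhole (a point): centre of the keyhole's mouth, in the face of the brass plug (26 mm square, in a round steel collar), flush with the lid, 90 mm above the table. Upright slot 15.5 mm along this frame's x, 6.5 mm along its y, over 28 mm deep, mouth bevelled 3 mm. The frame turns with the plug. With the key fully home its collar lies on this face
- pins (a point): centre of the slot, midway between two sprung steel pins that stand 3 mm into it from its two ends, 10 and 18 mm below the face. They are sticky: pushing the key straight past them takes about 15 N, and less (about 10 N) when it is wiggled 1 mm to and fro along the slot or rocked 0.05 rad while pushing
- lock (a joint): turn of the lock plug in rad: 0 at rest (slot along the lockbox's x), grows clockwise seen from above to a firm stop at 1.5; a spring of 0.02 to 0.1 N m brings it back when let go. The slot leaves the key about 0.1 rad of play, so the hand turns about that much further than the plug
- key: square-headed key, stands blade down in one of the block's two slots (which one varies); origin at the blade's tip, z up, x along the width of blade and head. Steel blade 14 (x) x 5 (y) mm, 28 mm long with half-round tip; collar 21 mm across from 28 to 32 mm up; neck; flat rectangular black head 36 (x) x 10 (y) mm, 40 to 72 mm up. 50 g. Goes in either way round
- key_shoulder (a point): underside of the square-headed key's collar, on its axis, 28 mm above the tip
- key_head (a point): middle of the square key's head, 56 mm above the tip: grip it across the 10 mm (key y)
- round_key: the other key, same blade, but its head is a disc 36 mm across; stands in the block's other slot, 80 mm away; leave alone. Origin at the blade's tip
- key_block: wooden block 140 (x) x 56 (y) x 40 mm high, fixed, with two slots along its x, 40 mm either side of its middle; the keys' collars rest on its top, tips 12 mm above the table. Lift a key at least 30 mm to free it. Origin at the centre of its underside
- carton: small closed cardboard carton 70 (x) x 50 (y) x 45 mm high, about 80 to 170 g, standing on the lid over the lock; origin at the centre of its underside
- tray: empty white open plastic tray 220 (x) x 190 (y) x 30 mm high, walls and floor 4 mm, fixed, left of the lockbox; origin at the centre of its underside
- tape_roll: roll of clear tape, 96 mm across, 48 mm high; bystander, leave alone; origin at the centre of its underside
- mug: white mug, 80 mm across, 95 mm high; bystander, leave alone; origin at the centre of its underside
- glue: white bottle, 48 mm across, 130 mm high; bystander, leave alone; origin at the centre of its underside
- marker: black marker pen lying, 16 mm thick, 120 mm long; bystander, leave alone; origin at the centre of its underside
- stock_box: cardboard box 110 x 150 x 70 mm; bystander, leave alone; origin at the centre of its underside
- scanner: grey hand scanner lying, 145 x 60 x 30 mm; leave alone
- screwdriver: screwdriver lying; leave alone
There are look-alikes about, which are no part of the job. Leave any pink look-alike of the key alone.

How it is judged:
By the outcome, as a careful person would: the job done as asked, in the order asked, and still so for the second after the job is handed in, while the arm keeps its last pose, push and grip.
It also fails if it takes over 72 s, if anything falls off the work surface, if the arm or the gripper's body presses on something with over 40 N, if the wrist force passes 120 N, or if a joint passes its speed limit or range.

## Working session

There is one attempt and no reset: what is moved stays moved. The work goes in short steps, Python scripts to look and compute and a tool call to move; the robot and the scene stay as the last step left them, time stands still between calls to the robot, and variables do not carry over. Pictures are saved under pics/ and viewed, at most 10 in all, crops included, and the job is handed in when it is done.

Besides the shell and the picture viewer there is one more tool, called after "Request:" as name(argument=value, ...) on one line, values as JSON. play_rows: Moves the arm, as the interface text tells. Scaled input: -1 to 1 covers 30 mm each way for a shift and 0.15 rad each way for a turn. Its arguments: {"type":"object","properties":{"commands":{"type":"string"},"grip":{"type":"number"}},"required":["commands"]}

```bash
ls; mkdir -p pics; cat > h.py <<'E'
import numpy as np, cv2
from station import r, cams
def cap(n,f=None):
    p,d=cams.capture(n)
    if f: cv2.imwrite('pics/'+f,p); np.save('pics/'+f+'.npy',d)
    return p,d
def w(n,u,v,z):
    "pixel -> world on plane z"
    c=cams.camera_info(n);K,R,t=map(np.array,(c['mtx'],c['R'],c['t']));t=t.ravel()
    ray=R.T@np.linalg.solve(K,[u,v,1]);o=-R.T@t
    return o+ray*(z-o[2])/ray[2]
def wd(n,u,v,d):
    c=cams.camera_info(n);K,R,t=map(np.array,(c['mtx'],c['R'],c['t']))
    return R.T@(np.linalg.solve(K,[u,v,1])*d-t.ravel())
E
python3 - <<'E'
from h import *
cap('top','t0.png');cap('scene','s0.png')
for n in('top','scene'):
    c=cams.camera_info(n);print(n,c['mtx'],c['R'],c['t'])
print(r.sense())
E
```

```text
pics
top [[474.85656656   0.         313.18406918]
 [  0.         474.85656656 243.33278989]
 [  0.           0.           1.        ]] [[ 0.05940798 -0.99823292  0.00131511]
 [-0.97778954 -0.05845649 -0.20127211]
 [ 0.20099332  0.01067127 -0.97953449]] [-0.0542014   0.55711612  1.1855588 ]
scene [[579.32654444   0.         320.04726423]
 [  0.         579.32654444 236.68305655]
 [  0.           0.           1.        ]] [[-0.33927439  0.94064137  0.00931188]
 [ 0.74931281  0.27622329 -0.6018563 ]
 [-0.56870308 -0.19721692 -0.79855012]] [ 0.23923365 -0.36569267  1.60475764]
{'time_s': 0.1, 'joints': array([-5.39955706e+01,  2.20856338e+01,  3.86200722e-01, -2.45599860e-02,
       -6.84124386e+01, -1.48168443e+01]), 'joint_velocities': array([-0.02267656, -0.09324334,  0.20655253,  0.09424084, -0.02835918,
        0.06900359]), 'effort': array([-1.08552194e-03, -3.91689384e+01,  1.87934107e+01,  4.23192412e+00,
        1.34747013e-02, -6.14810074e-05]), 'tcp_pos': array([ 0.22569937, -0.58222929,  0.22156896]), 'ee_rot': array([[-9.32459219e-01, -3.61274306e-01, -8.25325592e-04],
       [-3.61275231e-01,  9.32457461e-01,  1.81382034e-03],
       [ 1.14294320e-04,  1.98948319e-03, -9.99998014e-01]]), 'wrist_force': array([-0.35533517,  0.41253173,  0.20131164]), 'moment': array([0.01810042, 0.03605665, 0.0235534 ]), 'gripper_force': 0.0, 'gripper_width': 0.9996828176888826}
```

View pics/t0.png

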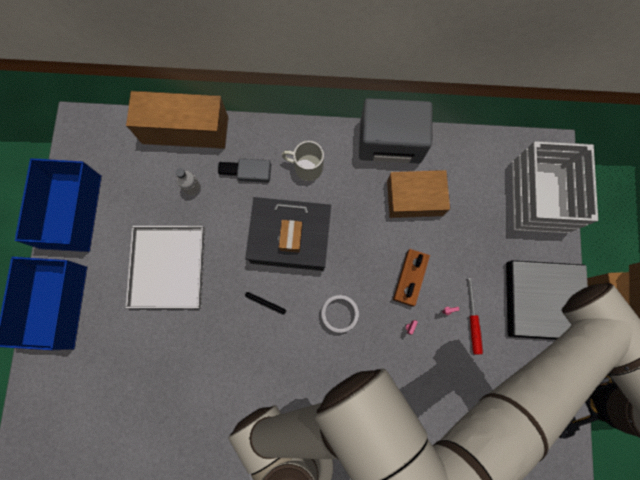

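View pics/s0.png

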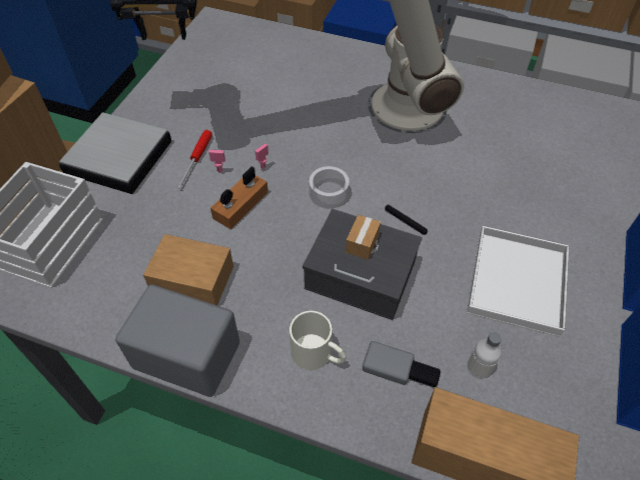

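The top view shows the lockbox at about (290,233) with the carton at (290,235), the tray at (166,267) and the key block at (411,278). In the scene view the keys are at (227,197) and (249,176). I'll enlarge these areas.

```bash
python3 - <<'E'
from h import *
t=cv2.imread('pics/t0.png');s=cv2.imread('pics/s0.png')
def c(i,u,v,ww,hh):return cv2.resize(i[v:v+hh,u:u+ww],(400,300),interpolation=cv2.INTER_CUBIC)
m=np.vstack([np.hstack([c(t,370,240,80,60),c(s,200,160,80,60)]),np.hstack([c(t,240,190,100,75),c(s,300,200,133,100)])])
cv2.imwrite('pics/c0.png',m)
E
```

```text
(no output)
```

View pics/c0.png

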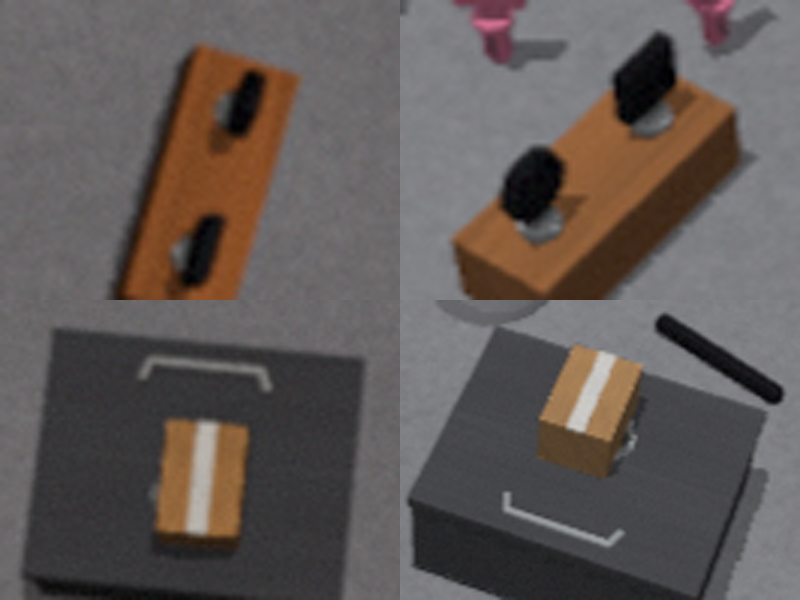

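```bash
python3 - <<'E'
from h import *
np.set_printoptions(precision=4,suppress=True)
def q(name,pts,z,n='top'):
    P=np.array([w(n,u,v,z)[:2] for u,v in pts]);print(name,P.tolist() and P.round(4).tolist(),'mean',P.mean(0))
    for i in range(len(P)):
        d=P[(i+1)%len(P)]-P[i];print('   ',round(np.hypot(*d),4),round(np.degrees(np.arctan2(d[1],d[0])),1))
q('lid',[(253.2,197),(331.2,205),(325.7,263.7),(246.2,258.8)],.09)
q('carton',[(282,220),(302,221.7),(300,250),(279.2,248.7)],.135)
q('tray',[(132,226),(203,226),(200,309),(127,308)],.03)
q('blocktop',[(409.6,248.6),(430,255.2),(416,306),(395,299)],.04)
q('blockscene',[(200+207/1.,0)] and [(200+55/5,160+240/5),(200+140/5,160+290/5),(200+335/5,160+108/5)],.04,'scene')
q('lidscene',[(300+100/3,200+27/3),(300+367/3,200+110/3),(300+300/3,200+295/3),(300+10/3,200+200/3)],.09,'scene')
print(w('top',411.2,290,.07),w('scene',249,176,.068))
d=np.load('pics/t0.png.npy')
for u,v in [(290,235),(262,245),(320,215),(411,290),(165,267),(350,400)]:
    print(u,v,d[v,u],wd('top',u,v,d[v,u]))
E
```

```text
lid [[0.6658, 0.1414], [0.6564, -0.0618], [0.5021, -0.0559], [0.5026, 0.1453]] mean [0.5817 0.0423]
    0.2035 -92.7
    0.1544 177.8
    0.2012 89.8
    0.1633 -1.4
carton [[0.5975, 0.0587], [0.5961, 0.009], [0.5248, 0.0093], [0.525, 0.0603]] mean [0.5608 0.0343]
    0.0497 -91.6
    0.0713 179.8
    0.0509 89.8
    0.0725 -1.2
tray [[0.5833, 0.4691], [0.5947, 0.2784], [0.3734, 0.2626], [0.3647, 0.4522]] mean [0.479  0.3656]
    0.1911 -86.6
    0.2219 -175.9
    0.1898 92.6
    0.2193 4.4
blocktop [[0.5638, -0.2763], [0.5493, -0.3304], [0.4137, -0.2956], [0.4285, -0.241]] mean [ 0.4888 -0.2858]
    0.056 -105.0
    0.14 165.6
    0.0566 74.8
    0.1398 -14.6
blockscene [[0.551, -0.3207], [0.5642, -0.2718], [0.4317, -0.2327]] mean [ 0.5156 -0.275 ]
    0.0507 74.9
    0.1381 163.6
    0.1482 -36.4
lidscene [[0.4967, -0.0454], [0.5033, 0.1546], [0.6649, 0.1497], [0.6605, -0.0528]] mean [0.5814 0.0515]
    0.2 88.1
    0.1617 -1.7
    0.2026 -91.3
    0.1639 177.4
[ 0.4508 -0.2765  0.07  ] [ 0.453 -0.267  0.068]
290 235 1.1656841 [0.5606 0.0363 0.1357]
262 245 1.2073587 [0.5405 0.1084 0.0898]
320 215 1.224415 [ 0.6282 -0.0344  0.0889]
411 290 1.1924387 [ 0.4494 -0.2735  0.0822]
165 267 1.2861696 [0.4817 0.3764 0.0002]
350 400 0.51604664 [ 0.2493 -0.0786  0.7338]
```

Request:
play_rows(commands=".53 .96 0 0 0 .92;.53 .96 0 0 0 .92;.53 .96 0 0 0 .92;.53 .96 0 0 0 .92;.53 .96 0 0 0 .92;.53 .96 0 0 0 .92;.53 .96 0 0 0 .92;.53 .96 0 0 0 .92;.53 .96 0 0 0 .92;.53 .96 0 0 0 .92;.53 .96 0 0 0 .92;.53 .96 0 0 0 .92;.53 .96 0 0 0 .92;.53 .96 0 0 0 .92;.53 .96 0 0 0 .92;.53 .96 0 0 0 .92;.53 .96 0 0 0 .92;.53 .96 0 0 0 .92;.53 .96 0 0 0 .92;.53 .96 0 0 0 .92", grip=87)

```text
time_s: 2.1
tcp_pos: [0.5441, -0.0054, 0.2222]
ee_rot: [[1.0, -0.006, -0.001], [-0.006, -1.0, -0.0], [-0.001, 0.0, -1.0]]
wrist_force: [0.6, -0.2, 0.1]
gripper_width: 0.996
gripper_force: 0.0
```

Request:
play_rows(commands=".28 .68 0 0 0 0;.28 .68 -.2 0 0 0;0 0 -.9 0 0 0;0 0 -.9 0 0 0;0 0 -.9 0 0 0;0 0 -.75 0 0 0;0 0 -.4 0 0 0;0 0 0 0 0 0")

```text
time_s: 2.9
tcp_pos: [0.5595, 0.0337, 0.0992]
ee_rot: [[1.0, -0.012, -0.004], [-0.012, -1.0, -0.001], [-0.004, 0.001, -1.0]]
wrist_force: [0.3, 0.5, 0.5]
gripper_width: 1.002
gripper_force: 0.0
```

Request:
play_rows(commands="0 0 0 0 0 0;0 0 0 0 0 0;0 0 0 0 0 0;0 0 0 0 0 0;0 0 0 0 0 0", grip=30)

```text
time_s: 3.4
tcp_pos: [0.561, 0.0342, 0.1016]
ee_rot: [[1.0, -0.012, 0.001], [-0.012, -1.0, 0.001], [0.001, -0.001, -1.0]]
wrist_force: [0.2, 0.3, 1.1]
gripper_width: 0.63
gripper_force: 0.4
```

Request:
play_rows(commands="0 0 0 0 0 0;0 0 0 0 0 0;0 0 0 0 0 0;0 0 .3 0 0 0;0 0 .7 0 0 0;0 0 .8 0 0 0")

```text
time_s: 4.0
tcp_pos: [0.5597, 0.0336, 0.1548]
ee_rot: [[1.0, -0.012, -0.003], [-0.012, -1.0, -0.001], [-0.003, 0.001, -1.0]]
wrist_force: [0.4, 0.2, -1.2]
gripper_width: 0.577
gripper_force: 30.0
```

Request:
play_rows(commands="-.2 .8 .1 0 0 0;-.2 .9 0 0 0 0;-.2 .9 0 0 0 0;-.2 .9 0 0 0 0;-.2 .9 0 0 0 0;-.2 .9 0 0 0 0;-.2 .9 0 0 0 0;-.2 .9 0 0 0 0;-.25 .9 0 0 0 0;-.25 .9 0 0 0 0;-.2 .9 -.2 0 0 0;-.2 .8 -.5 0 0 0;-.2 .4 -.8 0 0 0;0 0 -.9 0 0 0;0 0 -.9 0 0 0;0 0 -.7 0 0 0;0 0 -.3 0 0 0;0 0 -.15 0 0 0;0 0 0 0 0 0")

```text
time_s: 5.9
tcp_pos: [0.4799, 0.3641, 0.0247]
ee_rot: [[1.0, -0.012, 0.0], [-0.012, -1.0, -0.0], [0.0, 0.0, -1.0]]
wrist_force: [0.8, 0.4, -0.9]
gripper_width: 0.572
gripper_force: 30.0
```

Request:
play_rows(commands="0 0 -.15 0 0 0;0 0 -.1 0 0 0;0 0 0 0 0 0")

```text
time_s: 6.2
tcp_pos: [0.4797, 0.364, 0.0172]
ee_rot: [[1.0, -0.012, 0.0], [-0.012, -1.0, 0.0], [0.0, -0.0, -1.0]]
wrist_force: [0.4, -0.3, -1.3]
gripper_width: 0.572
gripper_force: 30.0
```

Request:
play_rows(commands="0 0 -.07 0 0 0;0 0 0 0 0 0")

```text
time_s: 6.4
tcp_pos: [0.4801, 0.3644, 0.0156]
ee_rot: [[1.0, -0.011, 0.001], [-0.011, -1.0, 0.001], [0.001, -0.001, -1.0]]
wrist_force: [-0.5, -0.3, 0.9]
gripper_width: 0.571
gripper_force: 30.0
```

Request:
play_rows(commands="0 0 0 0 0 0;0 0 0 0 0 0;0 0 0 0 0 0;0 0 .3 0 0 0;0 0 .8 0 0 0;0 0 1 0 0 0;0 0 1 0 0 0;0 0 1 0 0 0;0 0 1 0 0 0", grip=87)

```text
time_s: 7.3
tcp_pos: [0.4796, 0.3639, 0.17]
ee_rot: [[1.0, -0.012, 0.001], [-0.012, -1.0, 0.001], [0.001, -0.001, -1.0]]
wrist_force: [0.2, 0.9, -0.1]
gripper_width: 0.998
gripper_force: 0.0
```

```bash
python3 - <<'E'
from h import *
t,_=cap('top','t1.png');s,_=cap('scene','s1.png')
def c(i,u,v,ww,hh):return cv2.resize(i[v:v+hh,u:u+ww],(400,300),interpolation=cv2.INTER_CUBIC)
m=np.vstack([np.hstack([c(t,380,260,64,48),c(s,220,160,64,48)]),np.hstack([c(t,262,210,64,48),c(s,340,216,64,48)])])
cv2.imwrite('pics/c1.png',m)
m=np.hstack([c(t,90,200,200,150),c(s,420,180,200,150)]);cv2.imwrite('pics/c2.png',m)
E
```

```text
(no output)
```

View pics/c1.png

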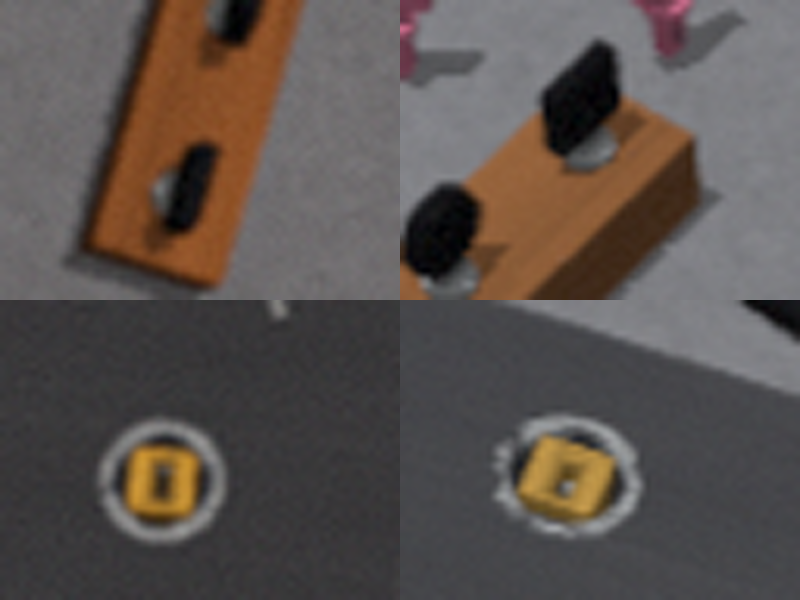

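View pics/c2.png

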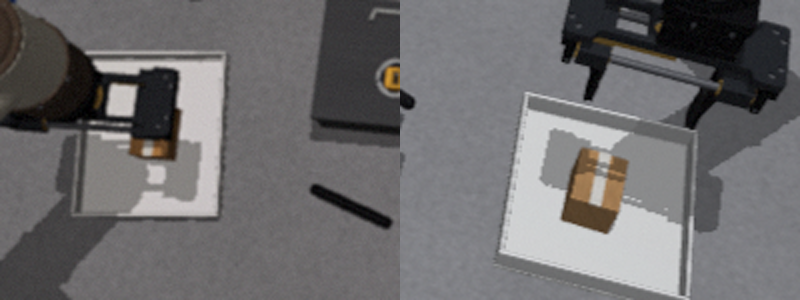

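The carton stands upright in the tray. In the enlarged crops the keyhole is near top (288,239) and scene (367,244), and the square key's head is near top (410,289). I'll fit the models to the masks in both views to refine these.

```bash
cat > fit.py <<'E'
from h import *
from scipy.optimize import minimize
S=8
def fit(imgs,box,zr,x0,rois,mask):
    """fit x,y,yaw of box (sx,sy) over z-range to masks in several views"""
    P0=np.array([[a*box[0]/2,b*box[1]/2,z] for a in(-1,1) for b in(-1,1) for z in zr])
    M={}
    for n,(u,v,a,b) in rois.items():
        big=cv2.resize(imgs[n][v:v+b,u:u+a],None,fx=S,fy=S,interpolation=cv2.INTER_CUBIC)
        m=mask(big).astype(np.uint8)
        k,l,st,_=cv2.connectedComponentsWithStats(m)
        m=(l==1+np.argmax(st[1:,4])).astype(np.uint8)
        cs,_=cv2.findContours(m,0,2);M[n]=cv2.drawContours(m*0,cs,-1,1,-1)
    def cost(p,keys=None,det=False):
        c,s=np.cos(p[2]),np.sin(p[2]);X=P0.copy();X[:,0]=p[0]+c*P0[:,0]-s*P0[:,1];X[:,1]=p[1]+s*P0[:,0]+c*P0[:,1]
        o={}
        for n in keys or M:
            i=cams.camera_info(n);Y=X@np.array(i['R']).T+np.ravel(i['t']);q=(Y@np.array(i['mtx']).T);q=q[:,:2]/q[:,2:]
            q=(q-np.array(rois[n][:2])+.5)*S-.5
            h=cv2.convexHull(q.astype(np.float32))
            f=cv2.fillConvexPoly(M[n]*0,np.round(h*16).astype(np.int32),1,shift=4)
            o[n]=1-(f&M[n]).sum()/(f|M[n]).sum()
        return o if det else sum(o.values())
    def opt(keys):
        sim=np.array([x0]+[np.array(x0)+d for d in([.006,0,0],[0,.006,0],[0,0,.15])])
        a=minimize(cost,x0,args=(keys,),method='Nelder-Mead',options=dict(initial_simplex=sim,xatol=1e-5,fatol=1e-5,maxiter=300))
        return a.x.round(4),round(np.degrees(a.x[2]),1),round(a.fun,3)
    print('both',opt(list(M)));[print(n,opt([n])) for n in M]
E
python3 - <<'E'
from fit import *
I={'top':cv2.imread('pics/t1.png'),'scene':cv2.imread('pics/s1.png')}
brass=lambda b:(cv2.cvtColor(b,cv2.COLOR_BGR2HSV)[...,1]>120)&(b[...,2]>90)
fit(I,(.026,.026),(.09,.0901),(.562,.043,-.03),{'top':(275,226,28,28),'scene':(350,230,36,30)},brass)
blk=lambda b:b.max(2)<52
fit(I,(.036,.010),(.052,.084),(.451,-.275,-.255),{'top':(402,280,18,20),'scene':(240,163,16,26)},blk)
wood=lambda b:(cv2.cvtColor(b,cv2.COLOR_BGR2HSV)[...,1]>120)&(b[...,2]>70)
E
```

```text
both (array([ 0.5619,  0.0468, -0.0112]), np.float64(-0.6), np.float64(0.459))
top (array([ 0.5608,  0.0447, -0.0439]), np.float64(-2.5), np.float64(0.153))
scene (array([ 0.5624,  0.0496, -0.0335]), np.float64(-1.9), np.float64(0.154))
both (array([ 0.4508, -0.2714, -0.2518]), np.float64(-14.4), np.float64(0.569))
top (array([ 0.4513, -0.2732, -0.416 ]), np.float64(-23.8), np.float64(0.244))
scene (array([ 0.4502, -0.2663, -0.3396]), np.float64(-19.5), np.float64(0.205))
```

Request:
play_rows(commands="-.05 -.98 0 0 0 -.08;-.05 -.98 0 0 0 -.08;-.05 -.98 0 0 0 -.08;-.05 -.98 0 0 0 -.08;-.05 -.98 0 0 0 -.08;-.05 -.98 0 0 0 -.08;-.05 -.98 0 0 0 -.08;-.05 -.98 0 0 0 -.08;-.05 -.98 0 0 0 -.08;-.05 -.98 0 0 0 -.08;-.05 -.98 0 0 0 -.08;-.05 -.98 0 0 0 -.08;-.05 -.98 0 0 0 -.08;-.05 -.98 0 0 0 -.08;-.05 -.98 0 0 0 -.08;-.05 -.98 0 0 0 -.08;-.05 -.98 0 0 0 -.08;-.05 -.98 0 0 0 -.08;-.05 -.98 0 0 0 -.08;-.05 -.98 0 0 0 -.08", grip=50)

```text
time_s: 9.4
tcp_pos: [0.4492, -0.2251, 0.168]
ee_rot: [[0.968, -0.25, -0.0], [-0.25, -0.968, 0.0], [-0.0, -0.0, -1.0]]
wrist_force: [-0.3, 0.4, -0.1]
gripper_width: 0.572
gripper_force: 0.0
```

Request:
play_rows(commands="0 -.8 0 0 0 0;0 -.7 0 0 0 0;0 0 -.6 0 0 0;0 0 -.6 0 0 0;0 0 0 0 0 0;0 0 0 0 0 0")

```text
time_s: 10.0
tcp_pos: [0.4496, -0.269, 0.1321]
ee_rot: [[0.969, -0.249, -0.001], [-0.249, -0.969, -0.0], [-0.0, 0.0, -1.0]]
wrist_force: [-0.0, -1.0, 0.7]
gripper_width: 0.574
gripper_force: 0.0
```

```bash
python3 - <<'E'
from h import *
t,_=cap('top','t2.png');s,_=cap('scene','s2.png')
print(r.sense()['tcp_pos'],r.sense()['joints'])
def c(i,u,v,ww,hh):return cv2.resize(i[v:v+hh,u:u+ww],(400,300),interpolation=cv2.INTER_CUBIC)
cv2.imwrite('pics/c3.png',np.hstack([c(t,370,240,80,60),c(s,200,130,100,75)]))
E
```

```text
[ 0.45038225 -0.2690405   0.13299697] [-1.31060499e+01  1.72445445e+01 -2.09311286e+01  2.53679035e-02
 -5.17190895e+01  8.86942975e+01]
```

View pics/c3.png

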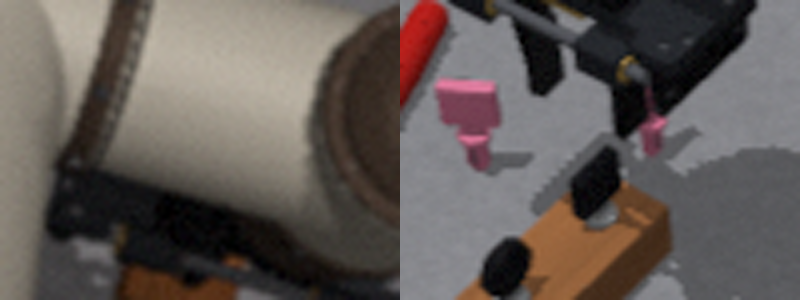

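The scene crop shows the finger tips straddling the key from above, at about crop (545,95) and (625,133). The top view is blocked by the arm. I'll check against the projected TCP.

```bash
cat >> h.py <<'E'
def pr(n,X):
    i=cams.camera_info(n);q=np.array(i['mtx'])@(np.array(i['R'])@X+np.ravel(i['t']));return q[:2]/q[2]
E
python3 - <<'E'
from h import *
s=r.sense();R=s['ee_rot'];p=s['tcp_pos']
for a in(-.025,0,.025):
    q=pr('scene',p+R[:,1]*a);print(q,(q-[200,130]+.5)*4-.5+[400,0])
b=cv2.imread('pics/s2.png')[125:175,225:275];cv2.imwrite('pics/c4.png',cv2.resize(b,(600,600),interpolation=cv2.INTER_CUBIC))
E
```

```text
[254.90641364 159.61873415] [621.12565458 119.97493661]
[246.08108819 155.03676906] [585.82435278 101.64707623]
[237.36818689 150.51317275] [550.97274755  83.55269098]
```

View pics/c4.png

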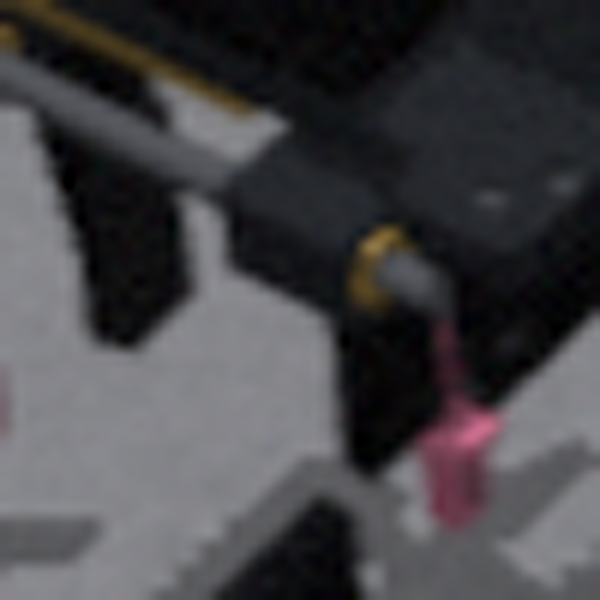

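```bash
python3 - <<'E'
from fit import *
I={'scene':cv2.imread('pics/s1.png')}
def m(b):
    a=((cv2.cvtColor(b,cv2.COLOR_BGR2HSV)[...,1]>90)).astype(np.uint8)
    cs,_=cv2.findContours(a,0,2);h=cv2.convexHull(np.vstack([c for c in cs if cv2.contourArea(c)>300]))
    return cv2.fillConvexPoly(a*0,h,1)
fit(I,(.07,.05),(.004,.049),(.479,.364,-.01),{'scene':(495,248,46,52)},m)
I={'scene':cv2.imread('pics/s0.png')}
fit(I,(.07,.05),(.09,.135),(.561,.034,-.01),{'scene':(338,212,46,50)},m)
E
```

```text
both (array([ 0.4821,  0.3662, -0.0623]), np.float64(-3.6), np.float64(0.066))
scene (array([ 0.4821,  0.3662, -0.0623]), np.float64(-3.6), np.float64(0.066))
both (array([ 0.5633,  0.0404, -0.0134]), np.float64(-0.8), np.float64(0.035))
scene (array([ 0.5633,  0.0404, -0.0134]), np.float64(-0.8), np.float64(0.035))
```

Request:
play_rows(commands="0 0 -.6 0 0 0;0 0 -.7 0 0 0;0 0 -.7 0 0 0;0 0 -.5 0 0 0;0 0 -.25 0 0 0;0 0 0 0 0 0")

```text
time_s: 10.7
tcp_pos: [0.4497, -0.2688, 0.0493]
ee_rot: [[0.969, -0.249, -0.001], [-0.249, -0.969, 0.0], [-0.001, 0.0, -1.0]]
wrist_force: [-0.6, -0.4, -0.1]
gripper_width: 0.575
gripper_force: 0.0
```

Request:
play_rows(commands="0 0 0 0 0 0;0 0 0 0 0 0;0 0 0 0 0 0;0 0 0 0 0 0;0 0 0 0 0 0;0 0 0 0 0 0", grip=2)

```text
time_s: 11.3
tcp_pos: [0.4497, -0.2694, 0.0497]
ee_rot: [[0.969, -0.249, -0.0], [-0.249, -0.969, -0.001], [0.0, 0.001, -1.0]]
wrist_force: [-4.3, -17.8, -2.9]
gripper_width: 0.118
gripper_force: 30.4
```

Request:
play_rows(commands="0 -.02 0 0 0 0;0 0 0 0 0 0")

```text
time_s: 11.5
tcp_pos: [0.4494, -0.2704, 0.0496]
ee_rot: [[0.968, -0.249, -0.001], [-0.249, -0.968, -0.001], [-0.0, 0.001, -1.0]]
wrist_force: [-1.4, -5.0, -0.6]
gripper_width: 0.112
gripper_force: 30.0
```

Request:
play_rows(commands="0 -.008 0 0 0 0;0 0 .2 0 0 0;0 0 .4 0 0 0;0 0 .7 0 0 0;0 0 .9 0 0 0;0 0 .9 0 0 0;0 0 .9 0 0 0;0 0 .6 0 0 0;0 0 0 0 0 0")

```text
time_s: 12.4
tcp_pos: [0.4515, -0.2697, 0.1903]
ee_rot: [[0.969, -0.249, 0.006], [-0.249, -0.969, -0.001], [0.007, -0.0, -1.0]]
wrist_force: [0.7, 0.2, -1.3]
gripper_width: 0.114
gripper_force: 30.0
```

Request:
play_rows(commands=".34 .96 0 0 0 .133;.34 .96 0 0 0 .133;.34 .96 0 0 0 .133;.34 .96 0 0 0 .133;.34 .96 0 0 0 .133;.34 .96 0 0 0 .133;.34 .96 0 0 0 .133;.34 .96 0 0 0 .133;.34 .96 0 0 0 .133;.33 .96 0 0 0 .133;.33 .96 0 0 0 .133;0 0 -.5 0 0 0;0 0 -.6 0 0 0;0 0 -.25 0 0 0;0 0 0 0 0 0;0 0 0 0 0 0")

```text
time_s: 14.0
tcp_pos: [0.5614, 0.047, 0.147]
ee_rot: [[0.999, -0.032, -0.0], [-0.032, -0.999, -0.0], [-0.0, 0.0, -1.0]]
wrist_force: [0.4, 0.3, -0.8]
gripper_width: 0.115
gripper_force: 30.0
```

```bash
python3 - <<'E'
from h import *
s,_=cap('scene','s3.png');t,_=cap('top','t3.png')
p=r.sense();print(p['tcp_pos'],p['ee_rot'].round(3).tolist(),p['joints'].round(1),p['wrist_force'])
def c(i,u,v,ww,hh):return cv2.resize(i[v:v+hh,u:u+ww],(400,600),interpolation=cv2.INTER_CUBIC)
cv2.imwrite('pics/c5.png',np.hstack([c(s,345,200,40,60),c(t,240,150,100,150)]))
for d in (0,.025,.028,.0): print(pr('scene',[.5619,.0468,.09+d]))
E
```

```text
[0.56181545 0.04702723 0.14775829] [[0.999, -0.033, 0.002], [-0.033, -0.999, 0.0], [0.002, -0.001, -1.0]] [ 21.3  19.8 -14.5   0.  -55.6  66.9] [0.02962723 0.11170122 0.47458613]
[365.01117176 243.47001084]
[365.88312393 236.2231587 ]
[365.98973795 235.3370826 ]
[365.01117176 243.47001084]
```

View pics/c5.png

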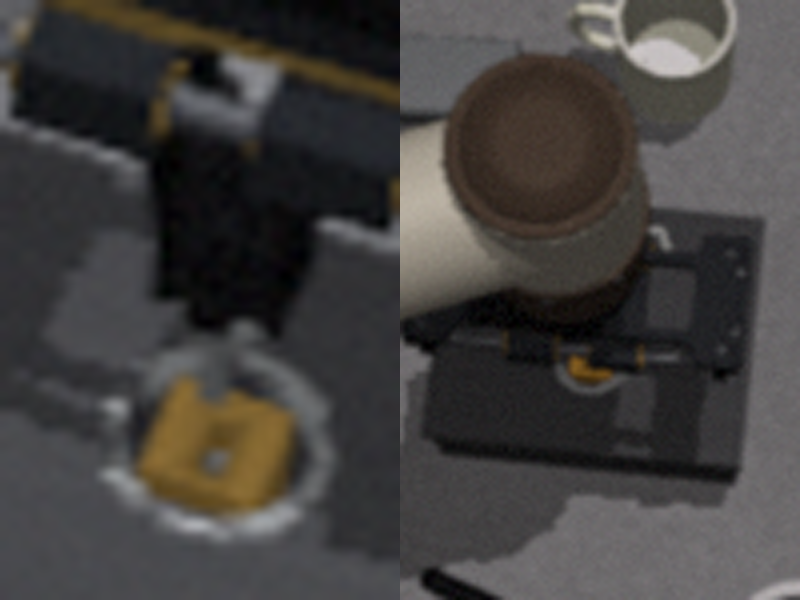

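Zoomed, the blade tip is at about crop (212,395), i.e. scene (365.8,239), and the plug centre is at (219,446), i.e. (366.5,244). The key looks about 2–3 mm off in -x/+y. I'll correct part of it, go lower and overlay the aligned model.

Request:
play_rows(commands="-.05 .05 -.2 0 0 0;0 0 -.2 0 0 0;0 0 0 0 0 0;0 0 0 0 0 0")

```text
time_s: 14.5
tcp_pos: [0.5597, 0.0485, 0.1347]
ee_rot: [[0.999, -0.032, -0.0], [-0.032, -0.999, -0.0], [-0.0, 0.0, -1.0]]
wrist_force: [-0.1, 0.1, -0.6]
gripper_width: 0.112
gripper_force: 30.0
```

```bash
cat > ov.py <<'E'
from h import *
import sys
s,_=cap('scene',sys.argv[1]+'.png')
p=r.sense();print(p['tcp_pos'],p['wrist_force']);tz=p['tcp_pos'][2]-.0375;print('tip z',tz)
u0,v0,F=352,224,16
b=cv2.resize(s[v0:v0+36,u0:u0+25],None,fx=F,fy=F,interpolation=cv2.INTER_CUBIC);b=cv2.convertScaleAbs(b,alpha=1.6)
o=b.copy()
yaw=-.033
def pt(x,y,z):
    c,k=np.cos(yaw),np.sin(yaw);q=pr('scene',[.5624+c*x-k*y,.0496+k*x+c*y,z]);return tuple(np.round((q-[u0,v0]+.5)*F-.5).astype(int).tolist())
for y in(-.0025,.0025):
    L=[(-.007,.028),(-.007,.007)]+[(-.007*np.cos(a),.007-.007*np.sin(a)) for a in np.linspace(0,np.pi,9)]+[(.007,.028)]
    cv2.polylines(o,[np.array([pt(x,y,tz+z) for x,z in L])],False,(0,255,0),1)
cv2.polylines(o,[np.array([pt(.0105*np.cos(a),.0105*np.sin(a),tz+.028) for a in np.linspace(0,6.28,30)])],False,(255,255,0),1)
for w_,h_ in((.013,.013),(.00775,.00325)):
    cv2.polylines(o,[np.array([pt(a*w_,c*h_,.09) for a,c in((-1,-1),(1,-1),(1,1),(-1,1))])],True,(0,0,255),1)
cv2.imwrite('pics/'+sys.argv[1]+'o.png',np.hstack([b,o]))
q0=pr('scene',[.5624,.0496,.1]);print([((pr('scene',[.5624+a,.0496+c,.1])-q0)*F).round(1) for a,c in((.001,0),(0,.001))])
E
python3 ov.py s4
```

```text
[0.55991979 0.04852101 0.13496355] [ 0.20151438  0.58944992 -1.20070585]
tip z 0.09746354764484755
[array([-2.3,  5.8]), array([7.4, 2.2])]
```

View pics/s4o.png

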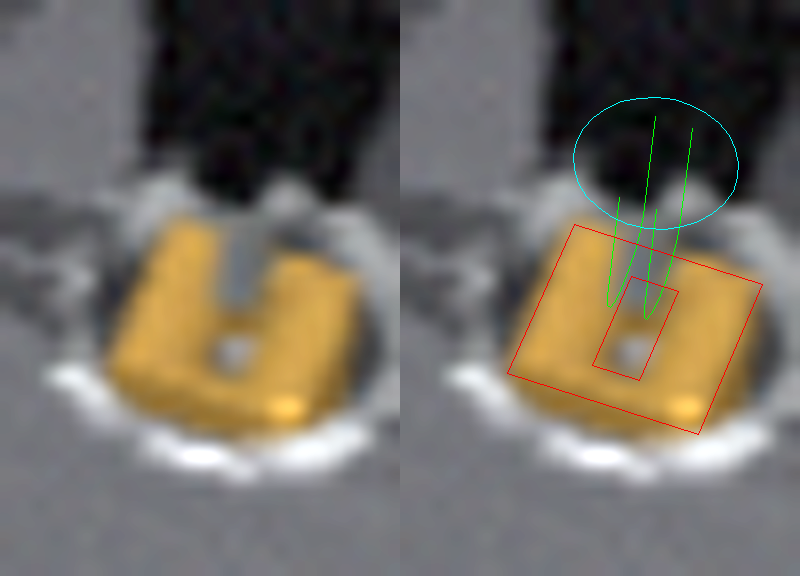

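The overlay shows the key about 1.2 mm short in x and well aligned in y. I'll shift and go down while feeling the force.

Request:
play_rows(commands=".04 0 -.1 0 0 0;0 0 -.1 0 0 0;0 0 -.08 0 0 0;0 0 0 0 0 0")

```text
time_s: 14.95
tcp_pos: [0.5607, 0.0484, 0.126]
ee_rot: [[0.999, -0.032, -0.001], [-0.032, -0.999, -0.0], [-0.001, 0.0, -1.0]]
wrist_force: [0.4, -0.3, -0.9]
gripper_width: 0.115
gripper_force: 30.0
```

Request:
play_rows(commands="0 0 -.05 0 0 0;0 0 0 0 0 0")

```text
time_s: 15.15
tcp_pos: [0.5609, 0.0484, 0.1249]
ee_rot: [[0.999, -0.032, -0.0], [-0.032, -0.999, -0.0], [-0.0, 0.0, -1.0]]
wrist_force: [-0.6, -0.8, -1.0]
gripper_width: 0.11
gripper_force: 30.0
```

Tip at about 0.0875 with no contact, so it is in the bevel mouth. Going on.

Request:
play_rows(commands="0 0 -.05 0 0 0;0 0 0 0 0 0")

```text
time_s: 15.35
tcp_pos: [0.561, 0.0484, 0.1235]
ee_rot: [[0.999, -0.032, -0.0], [-0.032, -0.999, -0.0], [-0.0, 0.0, -1.0]]
wrist_force: [0.2, 0.1, -0.5]
gripper_width: 0.115
gripper_force: 30.0
```

Request:
play_rows(commands="0 0 -.05 0 0 0;0 0 0 0 0 0")

```text
time_s: 15.55
tcp_pos: [0.5606, 0.0484, 0.1219]
ee_rot: [[0.999, -0.032, -0.001], [-0.032, -0.999, -0.0], [-0.001, 0.0, -1.0]]
wrist_force: [-0.5, -0.1, 0.4]
gripper_width: 0.117
gripper_force: 30.0
```

Request:
play_rows(commands="0 0 -.05 0 0 0;0 0 -.05 0 0 0;0 0 0 0 0 0")

```text
time_s: 15.85
tcp_pos: [0.5602, 0.0484, 0.1185]
ee_rot: [[0.999, -0.033, -0.002], [-0.033, -0.999, -0.0], [-0.002, 0.0, -1.0]]
wrist_force: [-2.6, -1.5, -0.0]
gripper_width: 0.111
gripper_force: 30.0
```

Request:
play_rows(commands=".02 0 -.04 0 0 0;-.04 0 -.04 0 0 0;.04 0 -.04 0 0 0;-.02 0 0 0 0 0")

```text
time_s: 16.25
tcp_pos: [0.5606, 0.0482, 0.1163]
ee_rot: [[0.999, -0.032, -0.001], [-0.032, -0.999, -0.001], [-0.001, 0.001, -1.0]]
wrist_force: [-3.7, -1.7, 5.7]
gripper_width: 0.111
gripper_force: 30.0
```

Request:
play_rows(commands=".01 -.005 -.04 0 0 0;-.04 0 -.04 0 0 0;.04 0 -.04 0 0 0;-.04 0 -.04 0 0 0;.02 0 0 0 0 0")

```text
time_s: 16.75
tcp_pos: [0.5595, 0.0481, 0.1103]
ee_rot: [[0.999, -0.033, -0.003], [-0.033, -0.999, -0.001], [-0.003, 0.001, -1.0]]
wrist_force: [-5.7, 0.2, 2.6]
gripper_width: 0.109
gripper_force: 30.0
```

Request:
play_rows(commands=".02 0 -.04 0 0 0;-.04 0 -.04 0 0 0;.04 0 -.04 0 0 0;-.04 0 -.04 0 0 0;.02 0 0 0 0 0")

```text
time_s: 17.25
tcp_pos: [0.5607, 0.0481, 0.1063]
ee_rot: [[0.999, -0.032, 0.0], [-0.032, -0.999, -0.001], [0.0, 0.001, -1.0]]
wrist_force: [-5.9, -1.6, 5.8]
gripper_width: 0.112
gripper_force: 30.0
```

Request:
play_rows(commands="0 0 -.04 0 0 0;-.04 0 -.04 0 0 0;.04 0 -.04 0 0 0;-.04 0 -.04 0 0 0;.02 0 0 0 0 0")

```text
time_s: 17.75
tcp_pos: [0.5606, 0.0481, 0.1022]
ee_rot: [[0.999, -0.032, 0.001], [-0.032, -0.999, -0.001], [0.001, 0.0, -1.0]]
wrist_force: [-5.9, -1.2, 7.0]
gripper_width: 0.112
gripper_force: 30.0
```

Request:
play_rows(commands=".02 0 -.04 0 0 0;-.04 0 -.04 0 0 0;.04 0 -.02 0 0 0;-.02 0 0 0 0 0")

```text
time_s: 18.15
tcp_pos: [0.5605, 0.0481, 0.099]
ee_rot: [[0.999, -0.032, 0.001], [-0.032, -0.999, -0.001], [0.001, 0.001, -1.0]]
wrist_force: [-3.8, -1.6, 5.9]
gripper_width: 0.109
gripper_force: 30.0
```

Request:
play_rows(commands=".02 0 -.04 0 0 0;-.04 0 -.02 0 0 0;.02 0 0 0 0 0")

```text
time_s: 18.45
tcp_pos: [0.5607, 0.0481, 0.0989]
ee_rot: [[1.0, -0.031, 0.002], [-0.031, -1.0, -0.001], [0.002, 0.001, -1.0]]
wrist_force: [-8.1, -1.7, 14.8]
gripper_width: 0.111
gripper_force: 30.0
```

Request:
play_rows(commands=".02 0 -.03 0 0 0;-.04 0 0 0 0 0;.02 0 0 0 0 0")

```text
time_s: 18.75
tcp_pos: [0.5607, 0.048, 0.0988]
ee_rot: [[1.0, -0.031, 0.002], [-0.031, -1.0, -0.001], [0.002, 0.001, -1.0]]
wrist_force: [-9.8, -1.6, 20.0]
gripper_width: 0.112
gripper_force: 30.0
```

Firm stop at z = 0.0988 with 20 N, so the key is home. I'll relieve the side load and turn clockwise (−z).

Request:
play_rows(commands="-.03 0 0 0 0 0;0 0 0 0 0 -.4;0 0 0 0 0 -.5;0 0 0 0 0 -.5;0 0 0 0 0 -.5;0 0 0 0 0 -.5;0 0 0 0 0 0")

```text
time_s: 19.45
tcp_pos: [0.5608, 0.0479, 0.0988]
ee_rot: [[0.924, -0.382, 0.004], [-0.382, -0.924, -0.001], [0.004, -0.001, -1.0]]
wrist_force: [-7.1, -2.3, 16.0]
gripper_width: 0.111
gripper_force: 30.0
```

```bash
python3 -c "
from h import *
s=r.sense();print(s['moment'],s['wrist_force'],s['joints'].round(1))"
```

```text
[-0.94655637  2.29823638 -0.043073  ] [-7.05772152 -2.32467542 16.03048772] [ 21.5  22.8 -18.1   0.2 -48.9  46. ]
```

Request:
play_rows(commands="-.01 0 -.02 0 0 -.6;-.01 0 0 0 0 -.6;0 0 0 0 0 -.6;0 0 0 0 0 -.6;0 0 0 0 0 -.6;0 0 0 0 0 -.6;0 0 0 0 0 0")

```text
time_s: 20.15
tcp_pos: [0.5609, 0.0476, 0.0988]
ee_rot: [[0.597, -0.803, 0.006], [-0.803, -0.597, -0.002], [0.005, -0.004, -1.0]]
wrist_force: [-5.8, -4.6, 18.4]
gripper_width: 0.11
gripper_force: 30.0
```

Request:
play_rows(commands="0 0 0 0 0 -.6;0 0 0 0 0 -.6;0 0 0 0 0 -.6;0 0 0 0 0 -.6;0 0 0 0 0 -.6;0 0 0 0 0 -.6;0 0 0 0 0 0")

```text
time_s: 20.85
tcp_pos: [0.5607, 0.0473, 0.0988]
ee_rot: [[0.099, -0.995, 0.005], [-0.995, -0.099, -0.002], [0.003, -0.005, -1.0]]
wrist_force: [-5.7, -6.2, 18.4]
gripper_width: 0.114
gripper_force: 30.0
```

```bash
python3 -c "
from h import *
s=r.sense();R=s['ee_rot'];print(s['moment'],s['wrist_force'],s['joints'].round(1),np.arctan2(R[1,0],R[0,0]))"
```

```text
[-1.77083112  2.05615141  0.04934777] [-5.71505803 -6.19167408 18.39223894] [ 21.4  22.8 -18.2   0.3 -48.8 -15.9] -1.4713814052624035
```

Request:
play_rows(commands="0 -.02 0 0 0 -.5;0 0 0 0 0 -.5;0 0 0 0 0 -.3;0 0 0 0 0 0")

```text
time_s: 21.25
tcp_pos: [0.5603, 0.0473, 0.0988]
ee_rot: [[-0.095, -0.996, 0.004], [-0.996, 0.095, -0.001], [0.001, -0.005, -1.0]]
wrist_force: [-7.0, -2.6, 19.9]
gripper_width: 0.112
gripper_force: 30.0
```

```bash
python3 -c "
from h import *
s=r.sense();R=s['ee_rot'];print(s['moment'],s['wrist_force'],np.arctan2(R[1,0],R[0,0]))"
```

```text
[-1.0637268  2.5587947  0.1772238] [-7.04579163 -2.62030845 19.93896484] -1.6654799499564517
```

Request:
play_rows(commands="0 0 0 0 0 -.3;0 0 0 0 0 -.3;0 0 0 0 0 0")

```text
time_s: 21.55
tcp_pos: [0.5603, 0.0473, 0.0988]
ee_rot: [[-0.182, -0.983, 0.004], [-0.983, 0.182, -0.002], [0.001, -0.005, -1.0]]
wrist_force: [-7.8, -2.5, 20.4]
gripper_width: 0.11
gripper_force: 30.0
```

```bash
python3 -c "
from h import *
s=r.sense();R=s['ee_rot'];print(s['moment'],s['wrist_force'],np.arctan2(R[1,0],R[0,0]))"
```

```text
[-0.92761393  2.54443958  0.37712723] [-7.77763006 -2.52637753 20.44600864] -1.7542368828359254
```

```bash
python3 - <<'E'
from h import *
s,_=cap('scene','s9.png')
cv2.imwrite('pics/c9.png',np.hstack([cv2.resize(s[205:265,345:385],(400,600),interpolation=cv2.INTER_CUBIC),cv2.resize(s[120:360,430:590],(400,600))]))
x=r.sense();print(x['wrist_force'],x['moment'],x['gripper_width'])
E
```

```text
[-7.28295685 -3.26708943 19.98395805] [-0.92307646  2.60432026  0.37536138] 0.11418405151194432
```

View pics/c9.png

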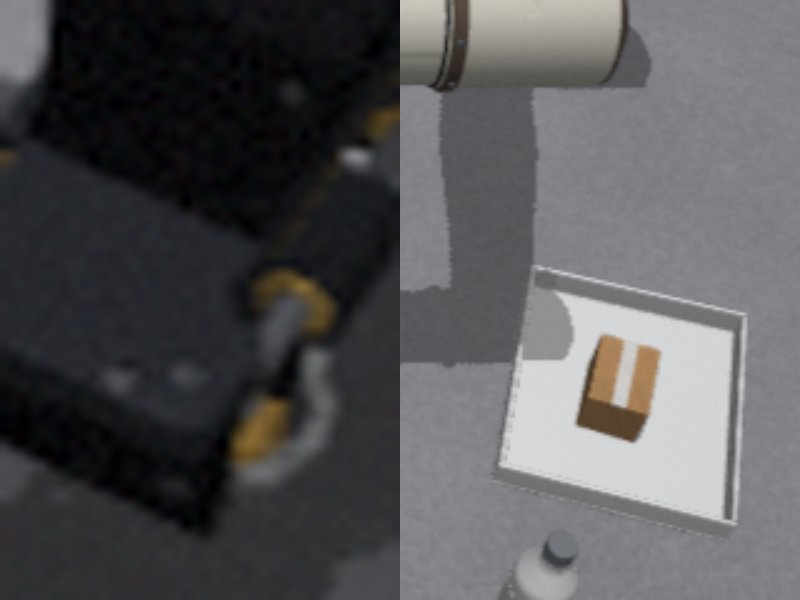

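The carton stands upright in the tray (about crop (620,385)). The gripper is over the lock at crop (260,430), and the forces show the key held home against the stop.

```bash
python3 -c "
from station import r
print(r.finish_job())"
```

```text
the job is handed in; nothing more can be done
None
```

I stood the carton upright in the tray, pushed the square-headed key home, turned it clockwise to the stop and handed the job in with the arm still holding it there (about 20 N push, 0.38 N m turn); the gripper hid the key, so home and stop are judged from force and position readings, not seen.

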